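# Vent the sample valve with the snap coupler

## Task

Take the snap coupler from the drip tray and press it squarely onto the tilted nipple of the valve block until it snaps over the nipple's spring balls. Then keep pushing, against the spring of the valve pin, until you feel the coupler's rim stop on the nipple's collar, and hold it fully home there for three seconds; finish still gripping it and pushing it home, without letting go. Leave the slim plug on the tray and the other loose things where they are.

Things in the scene. Friction and masses are not known exactly. Their poses are not given: they have to be found in the camera images.
- coupler: Loose coupler, about 0.3 kg, standing mouth down on the tray. Origin: centre of its mouth rim (underside); z runs up its axis. 8-sided steel sleeve 40 mm across, 0 to 50 mm, ending in a flat shoulder; above it a black square grip 24 x 24 mm (flats face its x and y), 50 to 92 mm. Finger tips may bear on the shoulder. Its turn about its own axis does not matter on the nipple.
- nipple: Steel nipple fixed on the block, tilted 18 degrees from vertical towards the block's -x. Origin: centre of the top face of its round collar (48 mm across); z runs outwards along its axis, and is the coupler's z when that is on. Post 18 mm thick, domed end 40 mm above the collar; a brass valve pin 9 mm thick stands 10 mm out of the dome (tip at 50 mm). Fully home = coupler rim on the collar.
- lip (a point): Point on the coupler's axis, 8 mm above its origin: inner edge of its lip. The mouth is a funnel, 30 mm wide at the rim, narrowing to the 20.4 mm lip 5 to 8 mm inside; behind it the bore is 31 mm wide, its ceiling 42 mm from the rim.
- balls (a point): Point on the nipple's axis, 20 mm above its origin, level with four spring balls that stick out 3.5 mm round the post. They resist with at most 6 to 10 N while the coupler's rim goes from 20 to 12 mm above the collar; then the lip snaps past them.
- block: Fixed aluminium valve block, 100 x 100 x 50 mm high, a short pipe stub on each y side (72 mm out from the centre); origin: centre of its underside. The nipple's origin lies 72 mm above it.
- valve (a joint): Valve pin: 0 = out (shut), grows as pressed in, 0.007 to 0.008 (m) with the coupler fully home. The coupler meets it some 8 mm before home; its spring then pushes back with 4 N rising to about 10 N at home, where the rim stops hard on the collar. Not held down, the coupler is pushed back out about 6 mm.
- tray: Fixed white plastic drip tray, 120 x 170 mm, rim 14 mm high, 4 mm walls, floor about 4 mm thick; origin: centre of its underside. The coupler and the slim plug stand in it, some 90 mm apart along its y.
- plug: Not to be moved: slim steel plug standing on the tray, 26 mm thick with a 34 mm collar and a short round black knob, 63 mm high; origin: centre of its underside.
- bottle: Not to be moved: jar 56 mm across, 110 mm high, standing beyond the middle of the table.
- ferrule: Not to be moved: flat steel ring 50 mm across, 14 mm high, lying on the table between block and tray.
- sleeve: Not to be moved: dark steel tube 44 mm across, 75 mm high, standing on the table.
- wrench: Not to be moved: wrench lying flat on the table, under 200 mm long.
- driver: Not to be moved: screwdriver lying on the table well outside the block and tray, under 220 mm long.
There are look-alikes about, which are no part of the job. Leave any orange look-alike of the coupler alone.

How it is judged (in metres and radians):
On the way, in this order (a step that is already met when the one before it is completed fails the run):
1. the coupler is lifted off the tray (height (world z) of coupler above 0.05 m), for 0.1 s.
2. the coupler has snapped over the balls of the nipple, squarely (z of coupler in the frame of nipple below 0.0095 m and angle between the z axis of coupler and the z axis of nipple, either way round below 0.12 rad and x of coupler in the frame of nipple between -0.005 and 0.005 m and y of coupler in the frame of nipple between -0.005 and 0.005 m), for 0.02 s.
3. the coupler is pushed fully home against the valve spring and held there (value of joint valve above 0.006 m and z of coupler in the frame of nipple below 0.003 m and angle between the z axis of coupler and the z axis of nipple, either way round below 0.12 rad and x of coupler in the frame of nipple between -0.005 and 0.005 m and y of coupler in the frame of nipple between -0.005 and 0.005 m), for 2 s.
At the end, for the whole second after the job is handed in: coupler snapped on the nipple and held home: rim within 3 mm of the collar, 5 mm of its axis, square within 0.12 rad, valve pin in by over 6 mm, nipple pushing back with over 4 N, fingers gripping with over 5 N, still; held so for 2 s on the way and through the last second (all of step 3 and contact force between coupler and the fingers above 5 N and contact force between coupler and nipple above 4 N and linear speed of coupler below 0.02 m/s and contact force between coupler and tray below 0.1 N); the arm keeps its last pose, push and grip.
It fails at once if a bystander (plug, jar, ring, tube, wrench, screwdriver) is moved by more than 3 cm (distance of any of plug, bottle, ferrule, sleeve, wrench, driver from where it was at the start of the episode above 0.03 m).
It also fails if it takes over 45 s, if anything falls off the work surface, if the arm or the gripper's body presses on something with over 40 N, if the wrist force passes 120 N, or if a joint passes its speed limit or range.

## Robot

A 7-joint arm with a two-finger parallel gripper is mounted at the origin on the work surface. World frame = base frame: x ahead of the robot, y to its left, z up, the work surface at z = 0. Lengths are in m, angles in degrees, forces in N, time in s.
With the tool pointing down it reaches from about 0.425 to 0.875 m from the base axis. Payload 4.7 kg.
Tool frame: the origin (TCP) lies at the very end of the fingers, on their centre line; the grasp point (between the pads) lies 19 mm behind it; z points along the fingers, y is the line along which they close (so a half turn about z gives the same grasp; the last joint's range is limited). The gripper opens to 87 mm and grips with 3 to 60 N. Pads are 19 mm wide; open, the fingers measure 117 mm over their backs; the gripper's body (75 mm by 190 mm) begins 51 mm behind the grasp point.
Start: joints at [67.729, 18.392, -4.016, 83.108, 1.295, 78.541, -3.26], TCP at [0.255, -0.598, 0.187] pointing down, gripper open.
Joint ranges: [-163.93, 163.93], [-17.29, 119.83], [-79.2, 71.16], [3.27, 140.29], [-89.18, 269.18], [5.43, 117.66], [-154.24, 154.24]. Speed limits (degrees/s): [147.25, 147.25, 180, 180, 180, 180, 180].

## Interface

Orientations are given as [roll, pitch, yaw] about the fixed x, y, z axes, in that order (R = Rz(yaw) Ry(pitch) Rx(roll)).
In Python, from cell import telemetry, cams, env gives the robot as it stands.
- The arm moves only by the tool arm_command, never from a script. Its argument "series" is text: rows parted by semicolons, each of 5 numbers parted by spaces: the shift along the tool's x, y, z in mm, then the turn about the tool's z in rad, then the closure in counts, from 0 (fully open) to 255 (shut). A call has 1 to 20 rows; each row shifts and turns the commanded pose from where the row before left it, along the tool's axes as they then stand; what a row does not reach is not made up. A row lasts 1/12 s, in which the tool goes at most 41.7 mm and 7.16 degrees, less where a joint would pass 70% of its speed; a pose out of reach is approached as far as the arm can. A call is refused whole if a number of a shift passes 41.7 or a number of a turn 0.125, either way. A call with a gripper value outside its range is refused whole. The fingers move at their own pace and stop on an object; "squeeze" is the grip in N (left out, the last holds). Time passes only in rows, so rows that do not move let the fingers close. It gives the time, the measured TCP pose, the force, the opening and the grip force at its end, in the units of the state.
- telemetry.get_obs(): the state, without advancing time (a new reading comes with each control period).
- cams.read_camera(name): name is "scene" or "side" or "wrist"; returns the picture (480x640x3 uint8, blue, green, red); there is no depth.
- cams.calibration(name): a dict with "K" (3x3 intrinsics, pixels), "origin" and "rotation" of the camera in the world; the wrist camera has in their place "hand_eye" (4x4, takes a point from camera to tool coordinates, whose origin is the TCP and whose axes are the flange's). Camera axes: x right, y down, z forward; pixel columns grow to the right and rows downward; lengths in m; the calibration is good to about 2 mm. A picture is of the moment at which its call begins: read the wrist's pose just before it. calibration takes no time and is no camera call.
- env.sign_off(): hands the job in; it is judged then, once.
The state is a dict: "time_s": time; "qpos": joint angles; "joint_velocities": joint speeds; "effort": joint torques, N m; "tool_pos": TCP position; "tool_rot": TCP orientation; "force": force on the tool from outside, world axes, zero at the start; "wrist_torque": the same for the moment, N m; "grip_width": finger opening in m; "grasp_force": force on a finger pad.
Only numpy, scipy, OpenCV 4.12 (cv2) and the standard library are available. Lean on these libraries where they do the work, as an engineer would, in place of code of your own. Each camera call takes 0.05 s, during which the arm holds its last target. There are 200 camera calls.

## Working session

There is one attempt and no reset: what is moved stays moved. The work goes in short steps, Python scripts to look and compute and a tool call to move; the robot and the scene stay as the last step left them, time stands still between calls to the robot, and variables do not carry over. Pictures are saved under pics/ and viewed, at most 10 in all, crops included, and the job is handed in when it is done.

Besides the shell and the picture viewer there is one more tool, called after "Request:" in YAML: its name, and indented under it one key for each argument. arm_command: Moves the arm, as the interface text tells. Its arguments: {"type":"object","properties":{"series":{"type":"string"},"squeeze":{"type":"number"}},"required":["series"]}

```bash
mkdir -p pics; ls; python3 - <<'E'
from cell import telemetry, cams, env
import cv2, numpy as np
o=telemetry.get_obs(); print({k:np.round(v,3).tolist() for k,v in o.items()})
for n in ("scene","side"):
    im=cams.read_camera(n); cv2.imwrite(f"pics/{n}0.png",im)
    c=cams.calibration(n); print(n,{k:np.round(v,4).tolist() for k,v in c.items()})
print(cams.calibration("wrist"))
E
```

```text
pics
{'time_s': 0.0, 'qpos': [67.728, 18.438, -4.015, 83.174, 1.296, 78.54, -3.259], 'joint_velocities': [0.091, 0.005, 0.046, 0.053, -0.072, -0.012, -0.036], 'effort': [-0.0, -49.13, -0.404, -31.253, -0.064, 0.044, 0.0], 'tool_pos': [0.255, -0.597, 0.186], 'tool_rot': [-179.893, 0.007, 23.082], 'force': [-0.206, -0.617, 0.199], 'wrist_torque': [0.006, -0.012, 0.018], 'grasp_force': 0.0, 'grip_width': 0.087}
scene {'K': [[582.2915, 0.0, 315.7882], [0.0, 582.2915, 238.337], [0.0, 0.0, 1.0]], 'origin': [1.3675, 0.5465, 0.8867], 'rotation': [-130.9582, 0.1095, 120.991]}
side {'K': [[462.3766, 0.0, 315.7695], [0.0, 462.3766, 239.1438], [0.0, 0.0, 1.0]], 'origin': [0.4971, 0.6112, 0.7334], 'rotation': [-138.5704, -0.3747, -167.2951]}
{'K': array([[404.77367316,   0.        , 318.64948753],
       [  0.        , 404.77367316, 239.23052807],
       [  0.        ,   0.        ,   1.        ]]), 'hand_eye': array([[ 9.88846641e-04, -9.54595694e-01, -2.97902810e-01,
         8.13901280e-02],
       [ 9.99999449e-01,  8.38616538e-04,  6.32106692e-04,
         2.83015002e-04],
       [-3.53580104e-04, -2.97903270e-01,  9.54595996e-01,
        -1.98120519e-01],
       [ 0.00000000e+00,  0.00000000e+00,  0.00000000e+00,
         1.00000000e+00]])}
```

View pics/scene0.png

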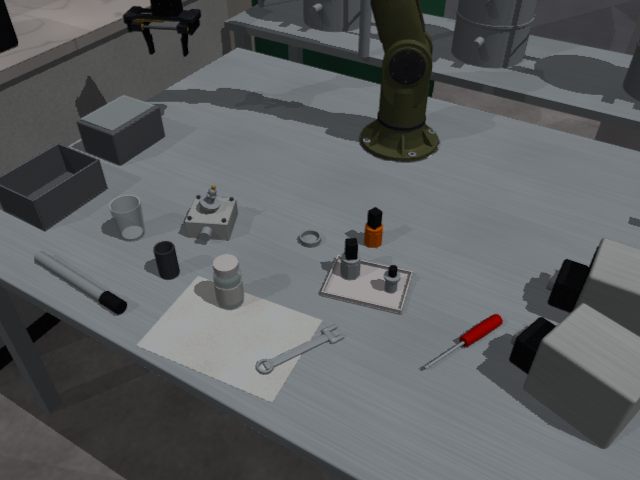

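View pics/side0.png

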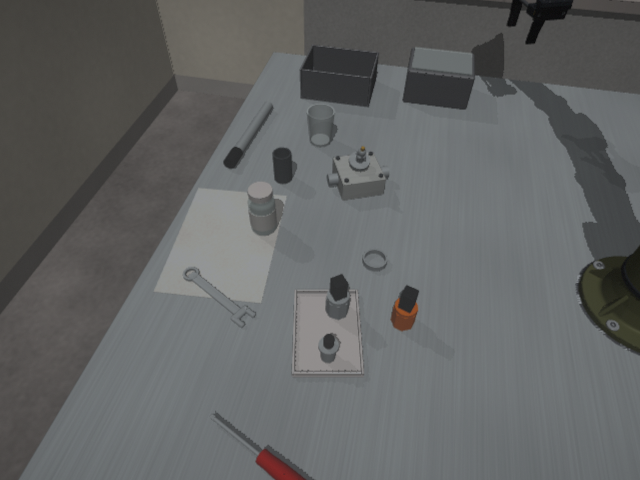

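The scene picture shows three coupler-like things: steel with a black square grip at (350,258) on the tray, orange at (374,228) off the tray, and a slim plug with a round knob at (392,278). The steel one on the tray fits the description. In the side picture it is at (339,297), and the block and nipple are at (360,165). I'll enlarge these to confirm.

```bash
cat > h.py <<'E'
import numpy as np, cv2
from scipy.spatial.transform import Rotation as R
from cell import telemetry, cams
def rot(r): return R.from_euler('xyz',r,degrees=True).as_matrix()
def cam(n,obs=None):
    c=cams.calibration(n)
    if n!='wrist': return c['K'],rot(c['rotation']),np.array(c['origin'])
    T=rot(obs['tool_rot']);H=c['hand_eye']
    return c['K'],T@H[:3,:3],T@H[:3,3]+np.array(obs['tool_pos'])
def ray(C,p):
    K,A,o=C; d=A@np.linalg.solve(K,[p[0],p[1],1.]); return o,d/np.linalg.norm(d)
def plane(C,p,z):
    o,d=ray(C,p); return o+d*(z-o[2])/d[2]
def tri(rs):
    M=sum(np.eye(3)-np.outer(d,d) for o,d in rs); b=sum((np.eye(3)-np.outer(d,d))@o for o,d in rs)
    x=np.linalg.solve(M,b); return x,[np.linalg.norm((np.eye(3)-np.outer(d,d))@(x-o)) for o,d in rs]
def proj(C,X):
    K,A,o=C; q=K@(A.T@(np.array(X)-o)); return q[:2]/q[2]
E
python3 - <<'E'
import cv2,numpy as np
a=cv2.imread('pics/scene0.png');b=cv2.imread('pics/side0.png')
def c(i,u,v): return cv2.resize(i[v:v+75,u:u+100],None,fx=4,fy=4,interpolation=cv2.INTER_CUBIC)
cv2.imwrite('pics/crop1.png',np.vstack([np.hstack([c(a,315,233),c(a,160,175)]),np.hstack([c(b,285,268),c(b,310,135)])]))
E
```

```text
(no output)
```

View pics/crop1.png

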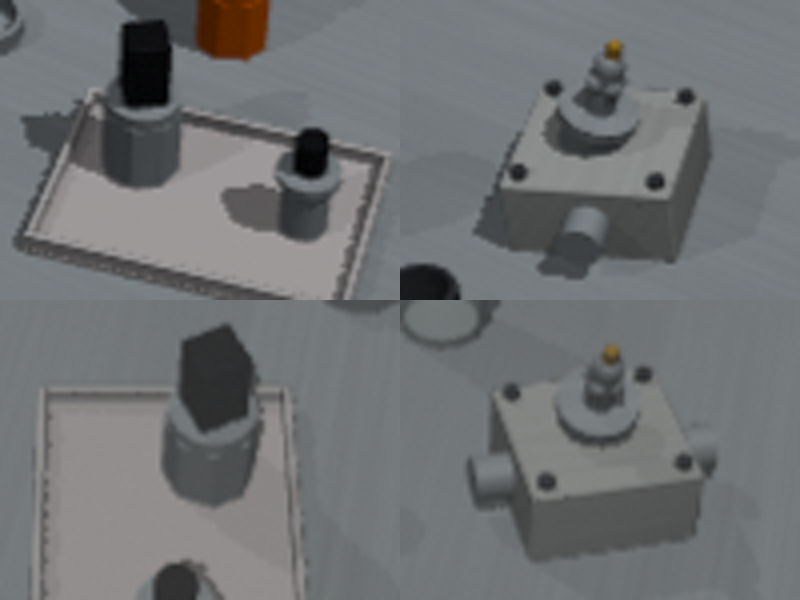

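Confirmed: the steel coupler with the square grip is on the tray and the plug has a round knob. In the scene picture the pin tip is at (213.5,186.5), with four screws at the block's corners. I'll triangulate these now.

```bash
python3 - <<'E'
from h import *
S=cam('scene');D=cam('side')
def t(n,p,q):
    x,e=tri([ray(S,p),ray(D,q)]); print(n,np.round(x*1000,1),np.round(np.array(e)*1000,1)); return x
t('pin',(213.5,186.5),(362.75,148))
sc=[(198.25,197),(231.25,199),(189.5,218),(223.75,220.25)]
sd=[(370.75,153.25),(381,175.5),(337.75,158),(346.5,180.5)]
P=[t('screw',a,b) for a,b in zip(sc,sd)]
print('c',np.mean(P,0))
for v in (P[1]-P[0],P[3]-P[2],P[2]-P[0],P[3]-P[1]): print(np.linalg.norm(v),np.degrees(np.arctan2(v[1],v[0])))
# collar ellipse centres
t('collar',(160+198/4,175+113/4),(310+197/4,135+103/4))
t('griptop',(351.5,241.75-2.5),(339,280.5))
print('scene z96',plane(S,(351.5,239.5),.096),plane(D,(339,280.5),.096))
# tray corners
for p in [(315+92/4,233+90/4),(315+388/4,233+155/4),(315+18/4,233+240/4)]: print('tray',plane(S,p,.014))
# plug knob & orange rough
print('plug',plane(S,(315+312/4,233+135/4),.063),'orange', plane(S,(373,244),0.0),'ring',plane(S,(310,239),.014))
print('bottle',plane(S,(227,262),.11))
E
```

```text
pin [ 572.  -201.7  115.1] [0.3 0.3]
screw [ 558.3 -268.5   51.8] [0.3 0.3]
screw [ 524.5 -195.7   51.5] [0.1 0.1]
screw [ 630.7 -234.    51.6] [0.1 0.1]
screw [ 596.9 -161.9   51.3] [0.2 0.2]
c [ 0.577596   -0.21501394  0.05156335]
0.08026712418968003 114.93410569552054
0.07962961141675837 115.07461341058804
0.08014909051913092 25.478983799299534
0.07995060224907335 25.022948979079047
collar [ 578.4 -215.8   67.1] [0.4 0.4]
griptop [557.  144.8  99.6] [1.8 1.8]
scene z96 [0.5526548  0.14139271 0.096     ] [0.55751571 0.14430121 0.096     ]
tray [0.53089819 0.09934787 0.014     ]
tray [0.49432928 0.2606769  0.014     ]
tray [0.65002501 0.12254578 0.014     ]
plug [0.54979996 0.23747575 0.063     ] orange [4.42254922e-01 1.42058900e-01 1.11022302e-16] ring [0.51522668 0.0172286  0.014     ]
bottle [ 0.7499385  -0.02757456  0.11      ]
```

Measured:
- **Block:** the screw square is 80 mm, as it should be. The centre is at (578,-215) and the tilt heading is about 115°, with the pin tip 14 mm off that way as expected.
- **Coupler:** roughly at (555,143).

The tool can't tilt. So I'll grip the coupler with the closing line across the tilt, seat its lip on the nipple, and let it pivot in the fingers. First I turn to yaw 115° and go over the block for a look.

Request:
arm_command:
  series: "0 0 -4 -0.1235 0;0 0 -4 -0.1235 0;0 0 -4 -0.1235 0;0 0 -4 -0.1235 0;0 0 -4 -0.1235 0;0 0 -4 -0.1235 0;0 0 -4 -0.1235 0;0 0 -4 -0.1235 0;0 0 0 -0.1235 0;0 0 0 -0.1235 0;0 0 0 -0.1235 0;0 0 0 -0.1235 0;0 0 0 -0.1235 0"
  squeeze: 20

```text
time_s: 1.18
tool_pos: [0.2546, -0.5977, 0.2181]
tool_rot: [-180.0, -0.1, 115.4]
force: [0.4, -0.3, 1.1]
grip_width: 0.0869
grasp_force: 0.0
```

Request:
arm_command:
  series: "16 35 0 0 0;16 35 0 0 0;16 35 0 0 0;16 35 0 0 0;16 35 0 0 0;16 35 0 0 0;16 35 0 0 0;16 35 0 0 0;16 35 0 0 0;16 35 0 0 0;16 35 0 0 0;16 35 0 0 0;16 35 0 0 0;0 0 0 0 0;0 0 0 0 0"

```text
time_s: 2.43
tool_pos: [0.58, -0.2132, 0.2181]
tool_rot: [180.0, -0.1, 115.4]
force: [0.0, -0.7, 0.3]
grip_width: 0.0873
grasp_force: 0.0
```

```bash
python3 - <<'E'
from h import *
o=telemetry.get_obs(); im=cams.read_camera('wrist'); cv2.imwrite('pics/w1.png',im)
C=cam('wrist',o); 
import pickle; pickle.dump(C,open('c1.pkl','wb'))
N=np.array([.5776,-.215,.072]); n=np.array([-.1306,.2801,.9511])
for k in (0,.02,.05): print(k,proj(C,N+k*n))
# axis colour mask brass
h=cv2.cvtColor(im,cv2.COLOR_BGR2HSV); m=cv2.inRange(h,(12,120,90),(35,255,255)); M=cv2.moments(m,True)
print('brass',M['m00'],M['m10']/M['m00'],M['m01']/M['m00'])
E
```

```text
0 [316.08193567 212.1639406 ]
0.02 [316.00757887 210.2350827 ]
0.05 [315.87765903 206.86488773]
brass 5344.0 445.92196856287427 415.8269086826347
```

View pics/w1.png

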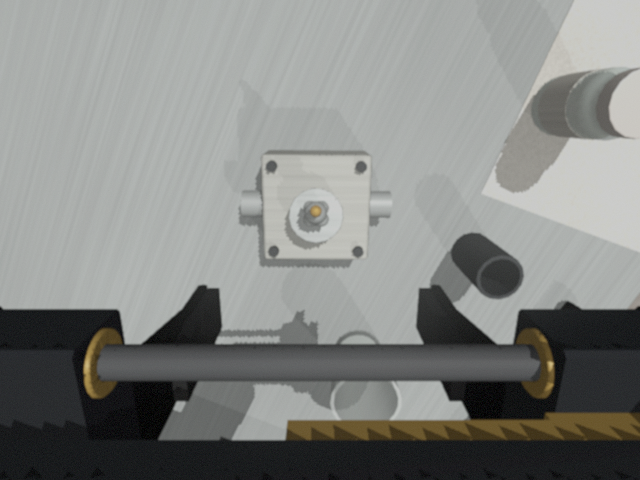

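The wrist picture shows the nipple end-on: brass pin at (316,211), collar centred near (316,214), and screws at (271,167), (361,167), (273,252) and (358,252). I'll combine the three views, then go to the coupler.

```bash
python3 - <<'E'
from h import *; import pickle
C=pickle.load(open('c1.pkl','rb'));S=cam('scene');D=cam('side')
w=[(271,167),(361,167),(273,252),(358,252)]
for z in (.05,.0515): 
    P=[plane(C,p,z) for p in w]; print(z,np.round(np.mean(P,0)*1000,1),np.linalg.norm(P[0]-P[1]),np.linalg.norm(P[0]-P[2]))
im=cv2.imread('pics/w1.png')
for i,nm,(u,v,a,b) in ((im,'w',(290,185,340,240)),(cv2.imread('pics/scene0.png'),'scene',(200,178,225,195)),(cv2.imread('pics/side0.png'),'side',(350,138,375,158))):
    c=cv2.cvtColor(i[v:b,u:a],cv2.COLOR_BGR2HSV); m=cv2.inRange(c,(10,110,60),(35,255,255)); y,x=np.nonzero(m)
    print(nm,len(x),x.mean()+u,y.mean()+v,x.min()+u,x.max()+u,y.min()+v,y.max()+v)
# collar: bright blob in wrist
g=cv2.cvtColor(im,cv2.COLOR_BGR2GRAY)[180:245,280:350]
m=(g>205).astype(np.uint8); k=max(cv2.findContours(m,cv2.RETR_EXTERNAL,cv2.CHAIN_APPROX_NONE)[0],key=len)
print('collar',cv2.fitEllipse(k))
cv2.imwrite('pics/cw.png',cv2.resize(im[170:260,260:380],None,fx=6,fy=6,interpolation=cv2.INTER_CUBIC))
E
```

```text
0.05 [ 578.9 -218.8   50. ] 0.08083034095865427 0.08074015252281032
0.0515 [ 578.8 -218.5   51.5] 0.08049942773160096 0.08040960852030805
w 59 315.4237288135593 210.864406779661 311 319 207 215
scene 12 213.08333333333334 186.83333333333334 212 214 185 189
side 7 362.7142857142857 148.0 362 364 147 149Traceback (most recent call last):
  File "<stdin>", line 12, in <module>
ValueError: max() iterable argument is empty
```

Request:
arm_command:
  series: "30 10 0 0 0;35 13 0 0 0;35 13 0 0 0;35 13 0 0 0;35 13 0 0 0;35 13 0 0 0;35 13 0 0 0;35 13 0 0 0;35 13 0 0 0;20 9 0 0 0;0 0 0 0 0;0 0 0 0 0"

```text
time_s: 3.48
tool_pos: [0.5502, 0.1335, 0.2186]
tool_rot: [-180.0, 0.1, 115.1]
force: [-0.4, -0.1, -0.4]
grip_width: 0.0869
grasp_force: 0.0
```

```bash
python3 - <<'E'
from h import *; import pickle
o=telemetry.get_obs(); im=cams.read_camera('wrist'); cv2.imwrite('pics/w2.png',im)
C=cam('wrist',o); pickle.dump((C,o),open('c2.pkl','wb'))
print(o['tool_pos'],proj(C,[.555,.143,.096]),proj(C,[.555,.143,.054]))
E
```

```text
[0.55022349 0.13350702 0.21858928] [329.96402993 209.88262713] [328.74388772 199.25280748]
```

View pics/w2.png

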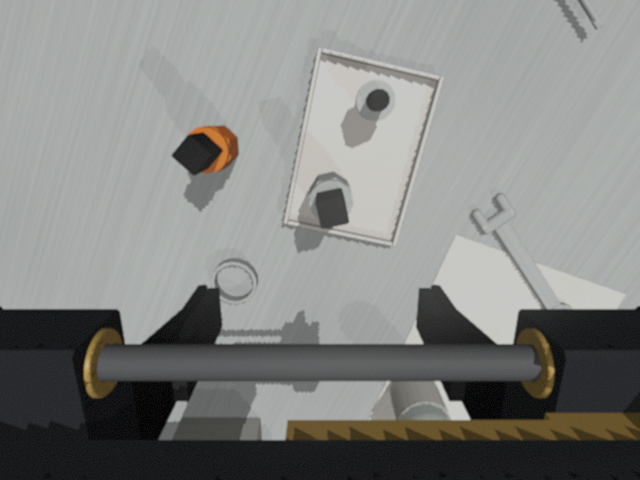

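The coupler's black grip is at about (331,208) on the tray, the plug knob at (377,100) and the orange look-alike at (200,152). Next I extract the grip's outline.

```bash
python3 - <<'E'
from h import *; import pickle
C,o=pickle.load(open('c2.pkl','rb')); im=cv2.imread('pics/w2.png')
g=cv2.cvtColor(im,cv2.COLOR_BGR2GRAY); u,v=295,165
m=(g[v:245,u:370]<70).astype(np.uint8); k=max(cv2.findContours(m,0,1)[0],key=cv2.contourArea)
a=cv2.approxPolyDP(k,2.5,True)[:,0]+[u,v]; print(a.tolist())
for p in a: print(p,np.round(plane(C,p,.096)[:2]*1000,1),np.round(plane(C,p,.054)[:2]*1000,1))
r=cv2.minAreaRect(k); print(r)
c=cv2.convertScaleAbs(im[160:250,275:395],alpha=2.2,beta=0)
cv2.imwrite('pics/cw2.png',cv2.resize(c,None,fx=6,fy=6,interpolation=cv2.INTER_CUBIC))
E
```

```text
[[339, 189], [317, 196], [322, 226], [346, 221], [345, 211], [339, 213], [340, 209], [336, 207], [341, 206], [330, 204], [334, 197], [340, 197], [343, 202]]
[339 189] [554.1 161.5] [559.3 155.4]
[317 196] [540.6 148.9] [544.  141.2]
[322 226] [554.9 128. ] [560.2 117.5]
[346 221] [570.9 140.2] [578.3 131.3]
[345 211] [566.5 147.4] [573.3 139.4]
[339 213] [562.8 143.8] [569.1 135.4]
[340 209] [562.1 147.1] [568.3 139.2]
[336 207] [558.4 147.2] [564.1 139.3]
[341 206] [561.7 149.7] [567.9 142.1]
[330 204] [552.9 147.4] [557.9 139.5]
[334 197] [553.3 153.9] [558.4 146.9]
[340 197] [557.7 156. ] [563.4 149.2]
[343 202] [561.7 153.3] [567.9 146.2]
((35.80000305175781, 43.10000228881836), (34.16655349731445, 26.465518951416016), 77.47119140625)
```

View pics/cw2.png

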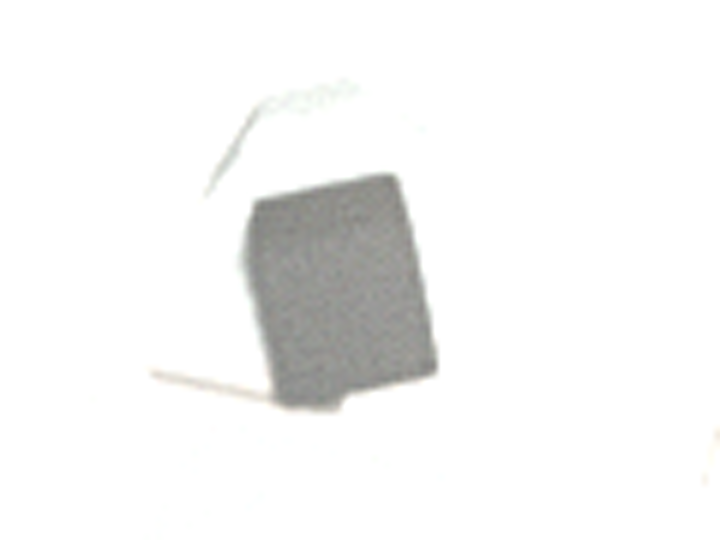

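The enlarged crop shows the square grip's outline. The near top edge runs from about (321,227) to (348,222) and the far foot edge from (317.5,193) to (341,189), so the flats are turned about 10° from the image axes.

```bash
python3 - <<'E'
from h import *; import pickle
C,o=pickle.load(open('c2.pkl','rb'));S=cam('scene');D=cam('side')
a,b=plane(C,(320.8,227.2),.096),plane(C,(347.8,222.2),.096)
c,d=plane(C,(317.5,193.3),.054),plane(C,(340.8,189.2),.054)
for p,q,s in((a,b,1),(c,d,-1)):
    e=(q-p);L=np.linalg.norm(e);e/=L;nrm=np.array([-e[1],e[0],0]); 
    print(L,np.degrees(np.arctan2(e[1],e[0])), np.round(((p+q)/2+s*.012*nrm)*1000,1))
T=rot(o['tool_rot']);print(T[:,0],T[:,1])
# static-cam grip: black mask bbox centre compare with projection of grip mid-point
X=np.array([.556,.143,.075])
for n,CC,(u,v,a2,b2) in(('scene',S,(338,232,365,262)),('side',D,(322,270,352,310))):
    g=cv2.cvtColor(cv2.imread(f'pics/{n}0.png'),cv2.COLOR_BGR2GRAY)[v:b2,u:a2]
    m=(g<60).astype(np.uint8);y,x=np.nonzero(m);print(n,len(x),x.mean()+u,y.mean()+v,proj(CC,X),x.min()+u,x.max()+u,y.min()+v,y.max()+v)
E
```

```text
0.022523417391639548 36.0364176874599 [556.5 143.   96. ]
0.02139606760577416 35.243137683250445 [559.1 140.   54. ]
[-0.42400386  0.9056598  -0.00102633] [ 9.05660367e-01  4.24003368e-01 -6.65529580e-04]
scene 285 351.3333333333333 248.34736842105264 [351.03117754 248.2567461 ] 342 364 233 261
side 351 338.54985754985756 287.22222222222223 [339.46246457 287.2441987 ] 330 347 275 300
```

Grip centre is about (557,142.5), its flats face 36°, and both static views agree within 1 px. I'll align, go down and grip with the tips 5 mm above the shoulder.

Request:
arm_command:
  series: "5 10 0 -0.0925 0;0 0 20 -0.0925 0;0 0 20 0 0;0 0 20 0 0;0 0 20 0 0;0 0 20 0 0;0 0 20 0 0;0 0 20 0 0;0 0 15 0 0;0 0 5 0 0;0 0 0 0 0;0 0 0 0 255;0 0 0 0 255;0 0 0 0 255;0 0 0 0 255;0 0 0 0 255;0 0 0 0 255;0 0 0 0 255;0 0 0 0 255;0 0 0 0 255"
  squeeze: 20

```text
time_s: 5.2
tool_pos: [0.5573, 0.143, 0.0587]
tool_rot: [-180.0, 0.0, 125.7]
force: [-0.1, 0.4, 0.1]
grip_width: 0.0352
grasp_force: 0.0
```

Request:
arm_command:
  series: "0 0 0 0 255;0 0 0 0 255;0 0 0 0 255;0 0 0 0 255;0 0 0 0 255;0 0 0 0 255;0 0 0 0 255"
  squeeze: 20

```text
time_s: 5.78
tool_pos: [0.5574, 0.143, 0.0587]
tool_rot: [180.0, 0.0, 125.7]
force: [0.6, 1.5, -0.1]
grip_width: 0.0233
grasp_force: 19.9
```

Gripped at 23.3 mm. Now I lift, turn back to yaw 115° and travel to above the nipple.

Request:
arm_command:
  series: "0 0 -8 0 255;0 0 -15 0 255;0 0 -20 0 255;0 0 -20 0 255;0 0 -20 0 255;0 0 -20 0 255;0 0 -20 0.0925 255;0 0 -17 0.0925 255;0 0 0 0 255"
  squeeze: 20

```text
time_s: 6.53
tool_pos: [0.559, 0.1438, 0.2025]
tool_rot: [179.7, 0.1, 114.9]
force: [0.6, 0.3, -2.2]
grip_width: 0.0229
grasp_force: 19.9
```

Request:
arm_command:
  series: "-12 -5 0 0 255;-27 -11 0 0 255;-31 -13 0 0 255;-31 -13 0 0 255;-31 -13 0 0 255;-31 -13 0 0 255;-31 -13 0 0 255;-31 -13 0 0 255;-31 -13 0 0 255;-31 -13 0 0 255;-20 -9 0 0 255;-8 -4 0 0 255;0 0 0 0 255;0 0 0 0 255"

```text
time_s: 7.7
tool_pos: [0.5698, -0.1971, 0.1977]
tool_rot: [-180.0, -0.2, 115.2]
force: [1.0, 0.8, -3.6]
grip_width: 0.0226
grasp_force: 19.9
```

```bash
python3 - <<'E'
from h import *; import pickle
o=telemetry.get_obs(); I={}
for n in('scene','side','wrist'): I[n]=cams.read_camera(n); cv2.imwrite(f'pics/{n}3.png',I[n])
pickle.dump(o,open('o3.pkl','wb')); print(o['tool_pos'],o['tool_rot'],o['force'])
def c(i,u,v): return cv2.resize(i[v:v+100,u:u+100],None,fx=4,fy=4,interpolation=cv2.INTER_CUBIC)
cv2.imwrite('pics/crop3.png',np.hstack([c(I['scene'],160,135),c(I['side'],310,90)]))
E
```

```text
[ 0.56984318 -0.19713131  0.19771207] [-1.79972938e+02 -1.55068452e-01  1.15162429e+02] [ 1.00853771  0.76833222 -3.58395831]
```

View pics/crop3.png

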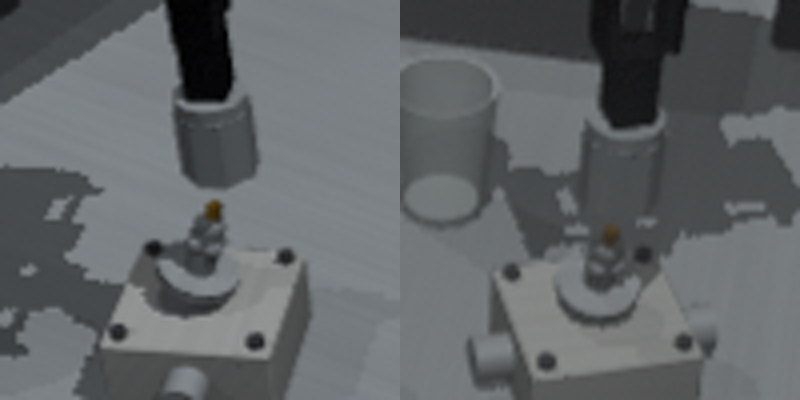

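The coupler hangs upright above the nipple. In the scene crop the sleeve spans columns 177–256 and the pin is at (214,210). In the side crop it spans 582–662 with the pin at (611,232). I'll check how it sits relative to the pin in both static views.

```bash
python3 - <<'E'
from h import *
t=np.array([.5698,-.1971,.1977]);S=cam('scene');D=cam('side')
ax=np.array([0,0,1.])
for n,C,(u,v) in(('scene',S,(160,135)),('side',D,(310,90))):
    i=cv2.cvtColor(cv2.imread(f'pics/{n}3.png'),cv2.COLOR_BGR2GRAY)
    mid=t+[0,0,-.0547+.025]
    # silhouette half width: expected edges of a 40 mm (8-sided 40..43) cylinder at mid height
    p=proj(C,mid); print(n,'mid proj (crop px)',(p-[u,v])*4,'rim',(proj(C,t-[0,0,.0547])-[u,v])*4,'sh',(proj(C,t-[0,0,.0047])-[u,v])*4)
    print('pin tip -2mm',(proj(C,np.array([.5782,-.217,.072])+.046*np.array([-.1306,.2801,.9511]))-[u,v])*4)
    r=int(round(p[1])); print('row',r, i[r,int(p[0])-16:int(p[0])+17].tolist())
E
```

```text
scene mid proj (crop px) [212.11937379 128.51919888] rim [217.41361293 166.12900556] sh [206.68747955  89.93150263]
pin tip -2mm [210.53609417 204.44175114]
row 167 [130, 131, 131, 132, 131, 130, 104, 66, 53, 52, 54, 62, 67, 68, 67, 67, 59, 69, 75, 75, 77, 77, 78, 77, 73, 69, 87, 117, 125, 126, 126, 127, 126]
side mid proj (crop px) [222.52081523 154.69544181] rim [218.37876382 194.54812327] sh [226.82839937 113.25008982]
pin tip -2mm [211.65027696 227.81459458]
row 129 [116, 117, 116, 117, 117, 107, 76, 62, 67, 73, 75, 76, 76, 77, 76, 76, 76, 75, 74, 65, 73, 75, 76, 72, 64, 60, 62, 71, 73, 72, 74, 74, 76]
```

The coupler agrees with telemetry to under 0.5 px in both static views. The nipple axis taken from those same views passes through (577.8,-215.3), and the lip is on it. I'll go down 17 mm, then slide along the axis direction until the dome is in the lip.

Request:
arm_command:
  series: "0 0 6 0 255;0 0 6 0 255;0 0 5 0 255;-1.5 0 4.8 0 255;-1.5 0 4.8 0 255;-1.5 0 4.8 0 255;-1.5 0 4.8 0 255;0 0 0 0 255;0 0 0 0 255"
  squeeze: 20

```text
time_s: 8.6
tool_pos: [0.5726, -0.2043, 0.1621]
tool_rot: [-180.0, -0.0, 115.0]
force: [0.2, 0.1, -3.2]
grip_width: 0.023
grasp_force: 19.9
```

Request:
arm_command:
  series: "-0.9 0 2.9 0 255;-0.9 0 2.9 0 255;-0.9 0 2.9 0 255;0 0 0 0 255;0 0 0 0 255"

```text
time_s: 9.02
tool_pos: [0.5738, -0.2066, 0.1536]
tool_rot: [-180.0, -0.0, 115.1]
force: [0.3, 0.3, -3.6]
grip_width: 0.0229
grasp_force: 19.9
```

Request:
arm_command:
  series: "-0.6 0 1.9 0 255;-0.6 0 1.9 0 255;-0.6 0 1.9 0 255;-0.3 0 1.0 0 255;0 0 0 0 255;0 0 0 0 255"
  squeeze: 20

```text
time_s: 9.52
tool_pos: [0.575, -0.2085, 0.1474]
tool_rot: [180.0, 0.0, 115.1]
force: [-0.0, 0.0, -1.1]
grip_width: 0.0229
grasp_force: 19.9
```

```bash
python3 - <<'E'
from h import *
o=telemetry.get_obs(); I={}
for n in('scene','side'): I[n]=cams.read_camera(n); cv2.imwrite(f'pics/{n}4.png',I[n])
print(o['tool_pos'],o['force'],o['wrist_torque'])
def c(i,u,v): return cv2.resize(i[v:v+100,u:u+100],None,fx=4,fy=4,interpolation=cv2.INTER_CUBIC)
cv2.imwrite('pics/crop4.png',np.hstack([c(I['scene'],160,135),c(I['side'],310,90)]))
E
```

```text
[ 0.57495714 -0.20850826  0.14735529] [-0.02402013  0.04867693 -1.09550957] [0.05638718 0.01428315 0.0388732 ]
```

View pics/crop4.png

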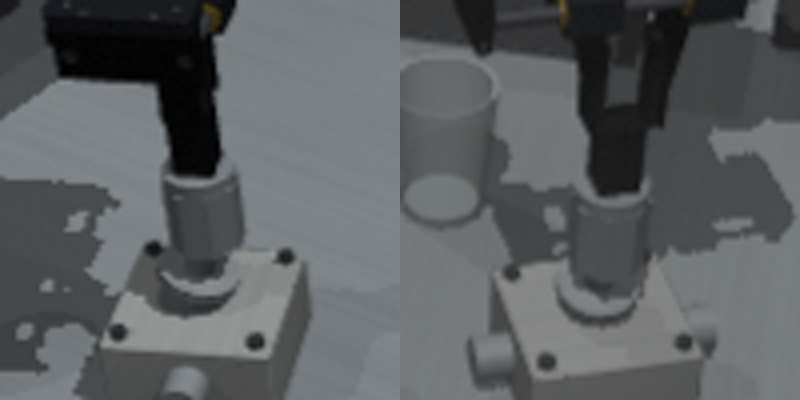

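The dome and post are inside the lip (both views) and light contact is felt. Next I loosen the grip a little and swing the fingers on an arc about the lip, so the coupler pivots 18° onto the axis.

Request:
arm_command:
  series: "0 0 0 0 255;1.7 0 0 0 255;1.7 0 0.1 0 255;1.7 0 0.1 0 255;1.7 0 0.2 0 255;1.7 0 0.2 0 255;1.7 0 0.25 0 255;0 0 0 0 255"
  squeeze: 8

```text
time_s: 10.28
tool_pos: [0.5704, -0.1988, 0.1461]
tool_rot: [-180.0, -0.0, 115.1]
force: [0.5, 0.6, -2.0]
grip_width: 0.0239
grasp_force: 8.0
```

Request:
arm_command:
  series: "1.7 0 0.3 0 255;1.7 0 0.35 0 255;1.7 0 0.4 0 255;1.7 0 0.4 0 255;1.7 0 0.45 0 255;1.6 0 0.5 0 255;0 0 0 0 255;0 0 0 0 255"
  squeeze: 8

```text
time_s: 10.95
tool_pos: [0.5662, -0.1899, 0.1439]
tool_rot: [-180.0, 0.0, 115.1]
force: [0.2, -0.7, -1.1]
grip_width: 0.0233
grasp_force: 8.0
```

```bash
python3 - <<'E'
from h import *
o=telemetry.get_obs(); I={}
for n in('scene','side'): I[n]=cams.read_camera(n); cv2.imwrite(f'pics/{n}5.png',I[n])
print(o['tool_pos'],o['force'],o['wrist_torque'])
n=np.array([-.1306,.2801,.9511]);G=np.array(o['tool_pos'])+[0,0,.019];N=np.array([.5778,-.2153,.072])
d=G-N;s=d@n;print('s of G',s,'off axis',d-s*n)
def c(i,u,v): return cv2.resize(i[v:v+100,u:u+100],None,fx=4,fy=4,interpolation=cv2.INTER_CUBIC)
im=np.hstack([c(I['scene'],160,135),c(I['side'],310,90)])
cv2.imwrite('pics/crop5.png',cv2.convertScaleAbs(im,alpha=1.5))
for nm,C,u,v in(('scene',cam('scene'),160,135),('side',cam('side'),310,90)):
    print(nm,[((proj(C,N+k*n)-[u,v])*4+([0,0] if nm=='scene' else [400,0])).round(0).tolist() for k in (0,.02,.07,.11)])
E
```

```text
[ 0.56621464 -0.18994675  0.14388124] [ 0.1680994  -0.67920321 -1.09473109] [-0.09079652 -0.15403313  0.04759807]
s of G 0.0950516367246732 off axis [ 0.00082838 -0.00127071  0.00047762]
scene [[198.0, 265.0], [205.0, 239.0], [222.0, 172.0], [236.0, 116.0]]
side [[598.0, 277.0], [604.0, 257.0], [619.0, 203.0], [633.0, 156.0]]
```

View pics/crop5.png

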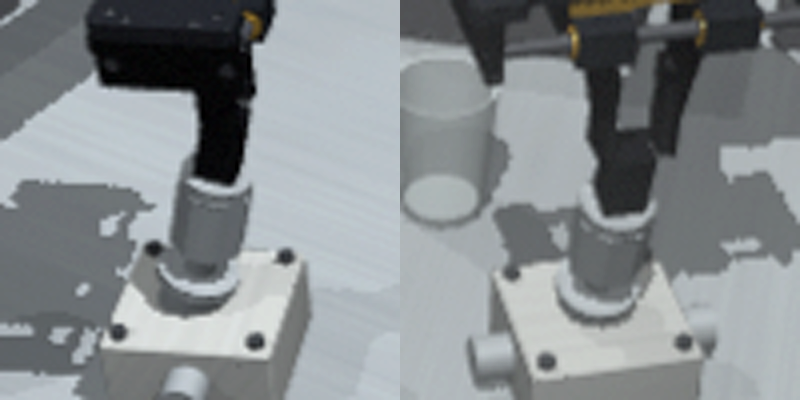

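The coupler is now tilted along the nipple (scene axis from about (198,265) to (236,116)), and the grip point is 1.5 mm off the axis with the rim about 21 mm up. I correct by 1 mm, tighten the grip and push along the axis in small steps.

Request:
arm_command:
  series: "0.6 0 0.2 0 255;0.6 0 0.2 0 255;0 0 0 0 255"
  squeeze: 10

```text
time_s: 11.3
tool_pos: [0.5658, -0.1889, 0.1435]
tool_rot: [-180.0, -0.0, 115.1]
force: [-0.4, 0.2, -2.2]
grip_width: 0.0232
grasp_force: 10.0
```

Request:
arm_command:
  series: "0 0 0 0 255;0 0 0 0 255;-0.5 0 1.5 0 255;-0.5 0 1.5 0 255;-0.5 0 1.5 0 255;-0.5 0 1.5 0 255;0 0 0 0 255"
  squeeze: 35

```text
time_s: 11.88
tool_pos: [0.5672, -0.191, 0.1382]
tool_rot: [179.9, 0.1, 115.1]
force: [0.3, -0.4, 0.8]
grip_width: 0.0213
grasp_force: 35.0
```

Request:
arm_command:
  series: "-0.5 0 1.5 0 255;-0.5 0 1.5 0 255;-0.5 0 1.5 0 255;0 0 0 0 255"

```text
time_s: 12.22
tool_pos: [0.5666, -0.1923, 0.1317]
tool_rot: [-179.9, -0.1, 115.1]
force: [0.7, -0.7, -4.8]
grip_width: 0.0209
grasp_force: 34.9
```

Request:
arm_command:
  series: "-0.5 0 1.5 0 255;-0.5 0 1.5 0 255;0 0 0 0 255;0 0 0 0 255"

```text
time_s: 12.55
tool_pos: [0.5678, -0.1931, 0.1304]
tool_rot: [180.0, 0.0, 115.1]
force: [-0.6, -0.7, 0.8]
grip_width: 0.0211
grasp_force: 35.0
```

Request:
arm_command:
  series: "-0.5 0 1.5 0 255;-0.5 0 1.5 0 255;0 0 0 0 255;0 0 0 0 255"

```text
time_s: 12.88
tool_pos: [0.5685, -0.1941, 0.1274]
tool_rot: [180.0, 0.0, 115.1]
force: [-0.5, 0.5, 4.1]
grip_width: 0.0216
grasp_force: 35.0
```

The snap has passed, and the spring now pushes back with about 7.7 N (the hanging weight reads -3.6). I keep pushing in small steps until it stops hard.

Request:
arm_command:
  series: "-0.3 0 1 0 255;-0.3 0 1 0 255;0 0 0 0 255;0 0 0 0 255"

```text
time_s: 13.22
tool_pos: [0.5688, -0.1945, 0.1256]
tool_rot: [180.0, 0.0, 115.1]
force: [-1.4, -0.2, 5.5]
grip_width: 0.0213
grasp_force: 35.0
```

Request:
arm_command:
  series: "-0.3 0 1 0 255;0 0 0 0 255;0 0 0 0 255"

```text
time_s: 13.47
tool_pos: [0.5692, -0.1943, 0.1254]
tool_rot: [179.9, 0.0, 115.1]
force: [-1.4, 1.9, 8.5]
grip_width: 0.0215
grasp_force: 35.1
```

Request:
arm_command:
  series: "-0.3 0 1 0 255;0 0 0 0 255;0 0 0 0 255"

```text
time_s: 13.72
tool_pos: [0.5696, -0.1939, 0.1252]
tool_rot: [179.9, 0.0, 115.1]
force: [-2.9, 2.2, 12.3]
grip_width: 0.0216
grasp_force: 35.1
```

The tool height has stalled at 125.2 mm while the force climbs 4 N per mm, so it is on the stop. I'll check squareness in one enlarged view.

```bash
python3 - <<'E'
from h import *
o=telemetry.get_obs(); out=[]
n=np.array([-.1306,.2801,.9511]);N=np.array([.5778,-.2153,.072]);print(o['tool_pos'],o['force'],o['wrist_torque'])
for nm,u,v in(('scene',185,165),('side',335,115)):
    i=cams.read_camera(nm);cv2.imwrite(f'pics/{nm}6.png',i);C=cam(nm)
    c=cv2.convertScaleAbs(cv2.resize(i[v:v+60,u:u+50],None,fx=8,fy=8,interpolation=cv2.INTER_CUBIC),alpha=1.6)
    e=np.cross(n,C[1][:,2]);e/=np.linalg.norm(e)
    for off in(-.0205,.0205):   # expected sleeve edges if square and home
        a,b=[(((proj(C,N+k*n+off*e)-[u,v])+.5)*8-.5).astype(int).tolist() for k in(.005,.05)]
        cv2.line(c,a,b,(0,0,255),1)
    out.append(c)
cv2.imwrite('pics/crop6.png',np.hstack(out))
E
```

```text
[ 0.56963348 -0.1939498   0.12521678] [-2.93292593  2.19324233 12.32279391] [ 0.52900909  0.66687326 -0.00880927]
```

View pics/crop6.png

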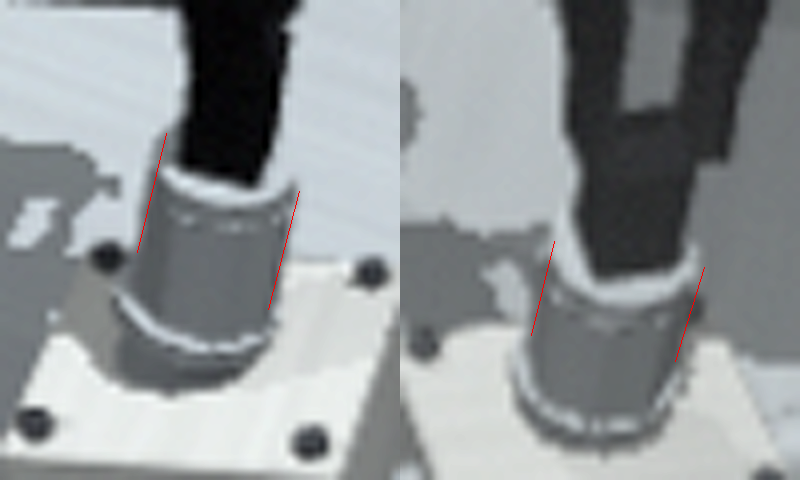

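Both views show the rim on the collar with no gap and the sleeve edges parallel to the expected axis lines. The spring phase was about 0.8 N/mm and this is about 4 N/mm with no travel, so it is the hard stop. I add 0.5 mm of push and hold for over 3 s.

Request:
arm_command:
  series: "-0.15 0 0.5 0 255;0 0 0 0 255;0 0 0 0 255;0 0 0 0 255;0 0 0 0 255;0 0 0 0 255;0 0 0 0 255;0 0 0 0 255;0 0 0 0 255;0 0 0 0 255;0 0 0 0 255;0 0 0 0 255;0 0 0 0 255;0 0 0 0 255;0 0 0 0 255;0 0 0 0 255;0 0 0 0 255;0 0 0 0 255;0 0 0 0 255;0 0 0 0 255"
  squeeze: 35

```text
time_s: 15.48
tool_pos: [0.5697, -0.1939, 0.1251]
tool_rot: [179.9, 0.0, 115.1]
force: [-4.0, 3.0, 15.0]
grip_width: 0.0212
grasp_force: 35.1
```

Request:
arm_command:
  series: "0 0 0 0 255;0 0 0 0 255;0 0 0 0 255;0 0 0 0 255;0 0 0 0 255;0 0 0 0 255;0 0 0 0 255;0 0 0 0 255;0 0 0 0 255;0 0 0 0 255;0 0 0 0 255;0 0 0 0 255;0 0 0 0 255;0 0 0 0 255;0 0 0 0 255;0 0 0 0 255;0 0 0 0 255;0 0 0 0 255;0 0 0 0 255;0 0 0 0 255"

```text
time_s: 17.15
tool_pos: [0.5697, -0.1939, 0.1251]
tool_rot: [179.9, 0.0, 115.1]
force: [-3.5, 3.5, 15.1]
grip_width: 0.0217
grasp_force: 35.1
```

Held 3.4 s at a steady ~18 N. Before handing in, I check the sleeve's tilt numerically from the saved pictures.

```bash
python3 - <<'E'
from h import *
n=np.array([-.1306,.2801,.9511]);N=np.array([.5778,-.2153,.072])
for nm in('scene','side'):
    g=cv2.GaussianBlur(cv2.cvtColor(cv2.imread(f'pics/{nm}6.png'),cv2.COLOR_BGR2GRAY).astype(float),(0,0),.7);C=cam(nm)
    e=np.cross(n,C[1][:,2]);e/=np.linalg.norm(e)
    for off in(-.0208,.0208):
        P=[proj(C,N+k*n+off*e) for k in np.linspace(.008,.046,40)]
        rows=range(int(np.ceil(min(p[1] for p in P))),int(max(p[1] for p in P))+1); R_=[]
        for r in rows:
            x0=np.interp(r,[p[1] for p in P][::-1],[p[0] for p in P][::-1]); xs=np.arange(int(x0)-4,int(x0)+6)
            d=abs(np.gradient(g[r,xs[0]-1:xs[-1]+2]))[1:-1]; j=d.argmax(); w=d[max(0,j-1):j+2]
            R_.append(((w*xs[max(0,j-1):j+2]).sum()/w.sum()-x0, d[j]))
        res=np.array(R_); k=res[:,1]>8; 
        s=np.polyfit(np.array(rows)[k],res[k,0],1)[0] if k.sum()>3 else np.nan
        print(nm,off,np.round(res[:,0],1).tolist(),'tilt err deg',np.degrees(np.arctan(s)))
E
```

```text
scene -0.0208 [-0.0, -0.5, -0.2, -0.0, 0.1, 0.3, 0.1, 0.2, 0.3, 0.5, 0.7, 0.9, 0.6] tilt err deg 5.170783102541282
scene 0.0208 [2.1, 2.4, 2.7, 3.3, -1.2, -0.8, -0.5, -0.9, -0.8, -0.6, -0.4, -0.2, 0.1] tilt err deg -14.785502541821815
side -0.0208 [-2.3, -2.9, -2.7, 1.6, 1.8, 1.5, 0.6, 1.0, 1.4, 1.6] tilt err deg 25.643714069914083
side 0.0208 [3.7, 4.4, 1.2, 2.1, -2.3, -1.4, -1.1, -0.8, -0.5, -0.3] tilt err deg -28.517955069197995
```

The scene edges suggest it may lean about 4–5° too little, which is inside the 7° limit but not by much. I nudge the grip point toward the tilt, perpendicular to the axis, in 1 mm steps and watch the force.

Request:
arm_command:
  series: "0.5 0 0.15 0 255;0.5 0 0.15 0 255;0 0 0 0 255;0 0 0 0 255"
  squeeze: 35

```text
time_s: 17.48
tool_pos: [0.5696, -0.1933, 0.1249]
tool_rot: [179.9, 0.1, 115.1]
force: [-3.6, 1.3, 14.0]
grip_width: 0.0215
grasp_force: 35.1
```

Request:
arm_command:
  series: "0.5 0 0.15 0 255;0.5 0 0.15 0 255;0 0 0 0 255;0 0 0 0 255"

```text
time_s: 17.82
tool_pos: [0.5691, -0.1923, 0.1244]
tool_rot: [179.9, 0.1, 115.1]
force: [-3.3, 3.4, 14.0]
grip_width: 0.0214
grasp_force: 35.1
```

```bash
cat > tilt.py <<'E'
from h import *
import sys
n=np.array([-.1306,.2801,.9511]);N=np.array([.5778,-.2153,.072]);C=cam('scene')
def tilt(im):
    g=cv2.GaussianBlur(cv2.cvtColor(im,cv2.COLOR_BGR2GRAY).astype(float),(0,0),.7)
    e=np.cross(n,C[1][:,2]);e/=np.linalg.norm(e)
    for off in(-.0208,.0208):
        P=np.array([proj(C,N+k*n+off*e) for k in np.linspace(.008,.046,40)])[::-1]; o=[]
        for r in range(int(np.ceil(P[0,1])),int(P[-1,1])+1):
            x0=np.interp(r,P[:,1],P[:,0]); xs=np.arange(int(x0)-2,int(x0)+4)
            d=abs(np.gradient(g[r,xs[0]-1:xs[-1]+2]))[1:-1]; j=d.argmax(); q=slice(max(0,j-1),j+2)
            o.append((d[q]*xs[q]).sum()/d[q].sum()-x0)
        print(off,np.round(o,1).tolist(),'slope',np.polyfit(range(len(o)-4),o[4:],1)[0])
if __name__=='__main__':
    tilt(cv2.imread('pics/scene6.png')); i=cams.read_camera('scene'); tilt(i); cv2.imwrite(f'pics/scene_{telemetry.get_obs()["time_s"]:.1f}.png',i)
    # sensitivity: expected image slope change per degree of tilt
    x=np.array([-.4226,.9063,0]); f=lambda a:(lambda d:d[0]/d[1])(proj(C,N)-proj(C,N+.05*(np.sin(a)*x+np.cos(a)*np.array([0,0,1]))))
    print('slope per deg',f(np.radians(17))-f(np.radians(18)))
E
python3 tilt.py
```

```text
-0.0208 [-0.0, -0.5, -0.2, -0.0, 0.1, 0.3, 0.1, 0.2, 0.3, 0.5, 0.7, 0.9, 0.6] slope 0.08758021897332212
0.0208 [1.8, 2.0, 2.3, 2.8, -1.2, -0.8, -0.5, -0.9, -0.8, -0.6, -0.4, -0.2, 0.1] slope 0.12838027355015563
-0.0208 [0.0, 0.3, -0.1, 0.0, 0.2, 0.4, 0.6, 0.3, 0.4, 0.5, 0.7, 0.9, 0.6] slope 0.06134119100775641
0.0208 [1.8, 2.1, 2.4, -0.9, -0.8, -0.5, -0.3, -0.2, -0.1, -0.5, -0.3, -0.1, 0.2] slope 0.08395137321637804
slope per deg 0.02455834656228123
```

The nudge met little resistance, the tool sank 0.7 mm further and the lean error fell from about 4.4° to 3°. I'll go on.

Request:
arm_command:
  series: "0.5 0 0.2 0 255;0.5 0 0.2 0 255;0 0 0 0 255;0 0 0 0 255"

```text
time_s: 18.2
tool_pos: [0.5688, -0.1916, 0.1241]
tool_rot: [179.9, 0.1, 115.1]
force: [-2.8, 3.8, 14.5]
grip_width: 0.0212
grasp_force: 35.1
```

Request:
arm_command:
  series: "0.5 0 0.2 0 255;0.5 0 0.2 0 255;0 0 0 0 255;0 0 0 0 255"

```text
time_s: 18.53
tool_pos: [0.5683, -0.1904, 0.1236]
tool_rot: [179.9, 0.1, 115.1]
force: [-2.9, 2.1, 13.3]
grip_width: 0.0215
grasp_force: 35.1
```

Request:
arm_command:
  series: "0.5 0 0.2 0 255;0.5 0 0.2 0 255;0 0 0 0 255;0 0 0 0 255"

```text
time_s: 18.87
tool_pos: [0.5679, -0.1897, 0.1232]
tool_rot: [179.9, 0.1, 115.1]
force: [-2.5, 2.8, 13.2]
grip_width: 0.0212
grasp_force: 35.1
```

```bash
python3 tilt.py
```

```text
-0.0208 [-0.0, -0.5, -0.2, -0.0, 0.1, 0.3, 0.1, 0.2, 0.3, 0.5, 0.7, 0.9, 0.6] slope 0.08758021897332212
0.0208 [1.8, 2.0, 2.3, 2.8, -1.2, -0.8, -0.5, -0.9, -0.8, -0.6, -0.4, -0.2, 0.1] slope 0.12838027355015563
-0.0208 [0.5, 0.5, 0.6, 0.2, 0.3, 0.5, 0.7, 0.3, 0.4, 0.6, 0.7, 0.9, 0.6] slope 0.04823833575015613
0.0208 [0.3, 0.4, -0.1, -0.1, 0.1, 0.3, 0.4, -0.0, 0.0, 0.2, 0.4, 0.1, 0.4] slope 0.011791007028720928
slope per deg 0.02455834656228123
```

The lean error is down to about 1°, with nothing resisting. One last small nudge and a bit more axial push, then hold for over 3 s again.

Request:
arm_command:
  series: "0.5 0 0.15 0 255;0 0 0 0 255;-0.25 0 0.75 0 255;0 0 0 0 255;0 0 0 0 255;0 0 0 0 255;0 0 0 0 255;0 0 0 0 255;0 0 0 0 255;0 0 0 0 255;0 0 0 0 255;0 0 0 0 255;0 0 0 0 255;0 0 0 0 255;0 0 0 0 255;0 0 0 0 255;0 0 0 0 255;0 0 0 0 255;0 0 0 0 255;0 0 0 0 255"
  squeeze: 35

```text
time_s: 20.58
tool_pos: [0.5677, -0.1892, 0.1228]
tool_rot: [179.9, 0.1, 115.1]
force: [-4.9, 3.5, 17.3]
grip_width: 0.0216
grasp_force: 35.1
```

Request:
arm_command:
  series: "0 0 0 0 255;0 0 0 0 255;0 0 0 0 255;0 0 0 0 255;0 0 0 0 255;0 0 0 0 255;0 0 0 0 255;0 0 0 0 255;0 0 0 0 255;0 0 0 0 255;0 0 0 0 255;0 0 0 0 255;0 0 0 0 255;0 0 0 0 255;0 0 0 0 255;0 0 0 0 255;0 0 0 0 255;0 0 0 0 255;0 0 0 0 255;0 0 0 0 255"

```text
time_s: 22.25
tool_pos: [0.5677, -0.1892, 0.1228]
tool_rot: [179.9, 0.1, 115.1]
force: [-4.5, 3.7, 16.1]
grip_width: 0.0214
grasp_force: 35.1
```

```bash
python3 tilt.py; python3 -c "
from cell import telemetry;o=telemetry.get_obs();print(o['tool_pos'],o['force'],o['grasp_force'])"
```

```text
-0.0208 [-0.0, -0.5, -0.2, -0.0, 0.1, 0.3, 0.1, 0.2, 0.3, 0.5, 0.7, 0.9, 0.6] slope 0.08758021897332212
0.0208 [1.8, 2.0, 2.3, 2.8, -1.2, -0.8, -0.5, -0.9, -0.8, -0.6, -0.4, -0.2, 0.1] slope 0.12838027355015563
-0.0208 [0.7, 0.5, 0.6, 0.2, 0.3, 0.5, 0.7, 0.3, 0.4, 0.6, 0.7, 0.9, 0.6] slope 0.04287311466158223
0.0208 [0.3, 0.5, 0.6, 0.1, 0.2, 0.3, 0.5, 0.0, 0.1, 0.3, 0.4, 0.1, 0.4] slope -0.00042673503991795954
slope per deg 0.02455834656228123
[ 0.56763052 -0.18920672  0.12281058] [-4.60044957  3.0781323  16.57233021] 35.131756067276
```

The coupler is square within about 1°, hard on the stop with ~20 N of push, and steady in the grip for over 3 s. I'm handing in.

```bash
python3 -c "
from cell import env;print(env.sign_off())"
```

```text
the job is handed in; nothing more can be done
None
```

I handed the job in at about 22 s with the coupler snapped onto the nipple, about 1° from square by the camera check, and held hard against its stop for over 3 s, still gripped at 35 N and pushed with about 20 N; the hand-in returned no verdict.

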